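Shut and lock the document box

TASK

Shut the lid of the document box on the desk, then lock it: push the wing knob straight down against its spring until you feel it bottom, turn it a quarter turn clockwise until it stops, and let go so that it springs up into its locked detent. Stop pushing as soon as you feel the bottom (keep the push under about 15 N): the bracket under the lock bends if it is forced. Do not force the turn either: a knob that will not turn is not pressed far enough. Leave the mug, the tape roll and the tin alone.

Things in the scene. Friction and masses are not known exactly. Their poses are not given: they have to be found in the camera images.
- case: grey steel document box, 240 (x) by 330 (y) by 100 mm high, screwed to the desk. Origin: centre of its underside, z up. The lid's hinge lies along its far top edge, at x = +120, z = 100 mm in this frame, along y; the knob is near the front (-x) edge, on y = 0. Its place and yaw differ each time
- lid (a joint): angle of the black plastic lid (248 by 338 by 10 mm) about its hinge, rad: 0 = shut, level on the rim; larger = open, front edge raised. Starts 0.35 to 0.75. The hinge is stiff: the lid stays where it is left and takes about 6 N on its front part to push shut. Shut, its top is 110 mm above the desk
- lid_front (a point): on the lid's top face, middle of its front edge: 235 mm from the hinge axis and 10 mm above the hinge line when the lid is shut. Axes of the lid: x from front to hinge, y along the hinge, z out of its top
- plunger: sprung stem that carries the wing knob and sinks along its -z as the knob is pressed; z out of the lid; it does not turn. Origin on the knob's axis, level with the lid's top while not pressed, 195 mm from the hinge axis (40 mm behind lid_front). The spring gives 4 N at the start and 0.2 N more per mm, under 10 N at the deepest
- bar (a point): middle of the steel cross bar (34 by 8 by 6 mm) at the stem's foot, 41 mm under the lid's top. Lid shut, it sits in the slot of a lock cup and cannot turn until pressed through it, by 4 to 28 mm: the cup's height differs each time and is not given. 1.5 mm deeper it meets the cup's solid floor: force then rises steeply. In the locked detent it springs back up 3 mm
- bracket (a joint): how far the thin bracket under the lock cup is bent down, m: 0 = sound. It stands firm up to about 10 N on the cup's floor (besides the spring), then gives 1 mm per 2 N; bent over 1.5 mm it is spoilt
- cup (a joint): how far the lock cup is twisted on its bracket, rad, clockwise from above: 0 = sound. It stands firm up to 0.25 N m; forcing the knob while the bar is still in the slot twists it; over 0.06 it is spoilt. In the slot the bar has 0.1 of free play; under it, turning takes only 0.1 to 0.15 N m
- knob_grip (a point): middle of the knob's grey wing, on the axis: 56 mm long (point's x), 12 mm thick (y), 26 mm high (z), on a round flange 64 mm across. 13 mm above the flange's upper face, 13 mm below the wing's top, 52 mm above the lid's top while not pressed. Fingers can straddle the wing with their tips on the flange to push it down
- knob (a joint): angle of the wing knob, rad, growing clockwise seen from above: 0 = unlocked, wing along the lid's x; 1.57 = hard stop at the locked detent, wing parallel to the hinge. Starts at 0; stiff enough (0.05 N m) to stay where it is left; in the detent the cup holds it within 0.07 of 1.57
- mug: white ceramic mug, 80 mm across, 90 mm high, loose bystander; origin at the centre of its underside
- tape_roll: roll of brown tape lying flat, 90 mm across, 24 mm high, loose bystander; origin at the centre of its underside
- tin: bare metal tin, 68 mm across, 80 mm high, loose bystander; origin at the centre of its underside

How it is judged:
On the way, in this order (a step that is already met when the one before it is completed fails the run):
1. the lid is shut, the knob not yet turned (value of joint lid below 0.03 rad and value of joint knob below 0.5 rad), for 0.2 s.
2. the knob is turned home to its locked stop (value of joint lid below 0.03 rad and value of joint knob above 1.47 rad), for 0.2 s.
At the end, for the whole second after the job is handed in: the lid is shut (under 0.03 rad), the knob stands in its locked detent (over 1.47 of 1.57 rad) and at rest, released (all of step 2 and angular speed of plunger below 0.05 rad/s and linear speed of plunger below 0.01 m/s); the robot touches nothing.
It fails at once if the bracket under the lock was bent by more than 1.5 mm (pushed too hard) (value of joint bracket above 0.0015 m).
It fails at once if the lock cup was twisted on its bracket by more than 0.06 rad (turned by force) (value of joint cup above 0.06 rad or value of joint cup below -0.06 rad).
It fails at once if a bystander was moved more than 3 cm or tipped ((distance of mug from where it was at the start of the episode above 0.03 m or angle between mug's own z axis and vertical above 0.3 rad) or (distance of tape_roll from where it was at the start of the episode above 0.03 m or angle between tape_roll's own z axis and vertical above 0.3 rad) or (distance of tin from where it was at the start of the episode above 0.03 m or angle between tin's own z axis and vertical above 0.3 rad)).
It also fails if it takes over 61 s, if anything falls off the work surface, if the arm or the gripper's body presses on something with over 40 N, if the wrist force passes 120 N, or if a joint passes its speed limit or range.

ROBOT

A 6-joint arm with a two-finger parallel gripper is mounted at the origin on the work surface. World frame = base frame: x ahead of the robot, y to its left, z up, the work surface at z = 0. Lengths are in m, angles in rad, forces in N, time in s.
With the tool pointing down it reaches from about 0.325 to 0.75 m from the base axis. Payload 7.6 kg.
Tool frame: the origin (TCP) lies midway between the tips of the shut fingers; the grasp point (between the pads) lies 19 mm behind it (tcp_to_grasp is the distance from the TCP to the grasp point, in m); z points along the fingers, y is the line along which they close (so a half turn about z gives the same grasp; the last joint's range is limited). The gripper opens to 85 mm and grips with 20 to 120 N. Pads are 22 mm wide; open, the fingers measure 114 mm over their backs; the gripper's body (76 mm by 85 mm) begins 54 mm behind the grasp point. The pads swing forward as they close: fully open they stand 13 mm farther back than shut.
Start: joints at [-1.359, 0.052, 1.401, -0, 1.689, -0.07], TCP at [0.146, -0.504, 0.231] pointing down, gripper open.
Joint ranges: [-2.9, 2.9], [-0.91, 2.17], [0.12, 2.37], [-1.06, 4.2], [0.26, 2.73], [-2.93, 2.93]. Speed limits (rad/s): [2.57, 2.57, 3.01, 3.14, 3.14, 3.14].

INTERFACE

Orientations are given as a 3x3 rotation matrix whose columns are the frame's x, y, z axes.
In Python, from cell import get_obs, capture, get_calibration, close_job, boxes_of, tcp_to_grasp gives the robot as it stands.
- The arm moves only by the shell command python3 -m pendant 'ROWS' [OPENING]. ROWS is JSON, a list of rows, each a list of 4 numbers: the shift along the tool's x, y, z in m, then the turn about the tool's z in rad. In form: [[dx, dy, dz, spin], ...]. A call has 1 to 10 rows; each row is the pose to reach, as a shift and turn from the pose commanded when the call began, along the tool's axes at that moment; what a row does not reach only later rows make up. A row lasts 1/8 s, in which the tool goes at most 62.5 mm and 10.7 degrees, less where a joint would pass 70% of its speed; a pose out of reach is approached as far as the arm can. A call with a gripper value outside its range is refused whole. OPENING is the opening, from 0 (shut) to 1 (fully open), set as the call begins (- or left out, the last holds). The fingers move at their own pace and stop on an object; the grip force is fixed at half the most. Time passes only in rows, so rows that repeat a pose let the fingers close. It gives the time, the measured TCP pose, the force, the opening and the grip force at its end, in the units of the state.
- get_obs(): the state, without advancing time (a new reading comes with each control period).
- capture(name): name is "side" or "top"; returns the picture (400x640x3 uint8, blue, green, red); there is no depth.
- get_calibration(name): a dict with "vertical_fov" (degrees; the focal length in pixels is half the picture's height over the tangent of half this angle, whatever the lens; pixels are square), "cx", "cy" (the principal point, pixels), "position" and "attitude" of the camera in the world. Camera axes: x right, y down, z forward; pixel columns grow to the right and rows downward; lengths in m; the calibration is good to about 2 mm. A picture is of the moment at which its call begins. get_calibration takes no time and is no camera call.
- close_job(): hands the job in; it is judged then, once.
Trained networks look in the newest picture that a camera, given by its name, has taken for a name from the list of things; names that differ only in an ending like _2 or _b are one class to them, and where a whole thing is asked for, a point or a joint stands for the part that bears it (a point fixed in the world has none). Each returns a list of dicts, best first, with "conf" (0 to 1); they miss things now and then, are a little off and sometimes report something else, mostly with a low value. They report only what shows in the picture. A call takes as long as a camera call.
- boxes_of(camera, query): "extent" ([left, top, right, bottom] in pixels, round what is visible of it).
The state is a dict: "time_s": time; "joint_positions": joint angles; "qd": joint speeds; "effort": joint torques, N m; "tcp_pos": TCP position; "eef_rot": TCP orientation; "wrist_force": force on the tool from outside, world axes, zero at the start; "moment": the same for the moment, N m; "finger_gap": opening from 0.0 (shut) to 1.0 (fully open); "grip_force": force on a finger pad.
Only numpy, scipy, OpenCV 4.12 (cv2) and the standard library are available. Lean on these libraries where they do the work, as an engineer would, in place of code of your own. Each camera call takes 0.05 s, during which the arm holds its last target. There are 200 camera calls.

## Working session

There is one attempt and no reset: what is moved stays moved. The work goes in short steps, Python scripts to look and compute and a shell command to move; the robot and the scene stay as the last step left them, time stands still between calls to the robot, and variables do not carry over. Pictures are saved under pics/ and viewed, at most 10 in all, crops included, and the job is handed in when it is done.

```bash
ls; mkdir -p pics; python3 - <<'E'
from cell import *
import cv2,numpy as np
for n in("side","top"):
    cv2.imwrite(f"pics/{n}0.png",capture(n)); c=get_calibration(n); print(n,c)
    for q in("case","lid","knob","lid_front","plunger","mug","tape_roll","tin"):
        print(q,[(round(d["conf"],2),np.round(d["extent"]).tolist()) for d in boxes_of(n,q)[:2]])
o=get_obs();print(o)
E
```

```text
pics
side {'vertical_fov': 52.64117702059857, 'cx': 323.72559860490276, 'cy': 206.40885377175672, 'position': array([ 0.4528301 , -0.77713907,  0.8535847 ]), 'attitude': array([[ 0.98946143, -0.08903817,  0.11418526],
       [-0.14400663, -0.68738336,  0.71187514],
       [ 0.01510499, -0.72081643, -0.69296141]])}
case [(0.75, [272.0, 132.0, 417.0, 285.0])]
lid [(0.9, [285.0, 131.0, 413.0, 227.0])]
knob [(0.7, [313.0, 143.0, 352.0, 186.0])]
lid_front [(0.82, [286.0, 135.0, 410.0, 229.0])]
plunger [(0.98, [315.0, 146.0, 355.0, 186.0])]
mug [(0.78, [248.0, 124.0, 276.0, 157.0])]
tape_roll [(0.6, [349.0, 340.0, 394.0, 384.0]), (0.36, [300.0, 208.0, 324.0, 234.0])]
tin [(0.87, [277.0, 337.0, 309.0, 384.0])]
top {'vertical_fov': 53.82548673347123, 'cx': 318.5233116408611, 'cy': 200.51044911275574, 'position': array([ 0.37046817, -0.01744093,  1.39573502]), 'attitude': array([[-0.02891938, -0.9842146 ,  0.17460037],
       [-0.99957553,  0.0290908 , -0.00157793],
       [-0.00352624, -0.17457189, -0.98463812]])}
case [(0.78, [252.0, 145.0, 372.0, 250.0])]
lid [(0.56, [251.0, 145.0, 371.0, 
[... 451 characters left out ...]
00, -7.03288785e-02]), 'qd': array([-8.54783798e-05, -2.20813488e-04,  2.36694575e-03, -1.14814616e-03,
       -6.93186578e-05,  6.77835308e-04]), 'effort': array([ 2.11246203e-03, -3.81532574e+01, -3.60305536e+01,  2.04952798e-04,
        2.69103020e-04, -7.74277026e-06]), 'tcp_pos': array([ 0.14601528, -0.5043111 ,  0.23133336]), 'eef_rot': array([[ 9.60550818e-01,  2.78104523e-01,  1.26912521e-05],
       [ 2.78104523e-01, -9.60550812e-01, -1.07002595e-04],
       [-1.75673132e-05,  1.06310925e-04, -9.99999994e-01]]), 'wrist_force': array([-0.74306527,  0.62414172, -0.06974689]), 'moment': array([ 0.02330604,  0.03064037, -0.04739831]), 'grip_force': 0.0, 'finger_gap': 1.0005807615123723}
```

```bash
python3 - <<'E'
import cv2
a=cv2.imread("pics/side0.png")[110:310,220:470];b=cv2.imread("pics/top0.png")[120:280,200:400]
cv2.imwrite("pics/a.png",cv2.resize(a,None,fx=3,fy=3,interpolation=2)[:, :750]);cv2.imwrite("pics/b.png",cv2.resize(b,None,fx=3.75,fy=3.75,interpolation=2))
E
```

```text
(no output)
```

View pics/a.png

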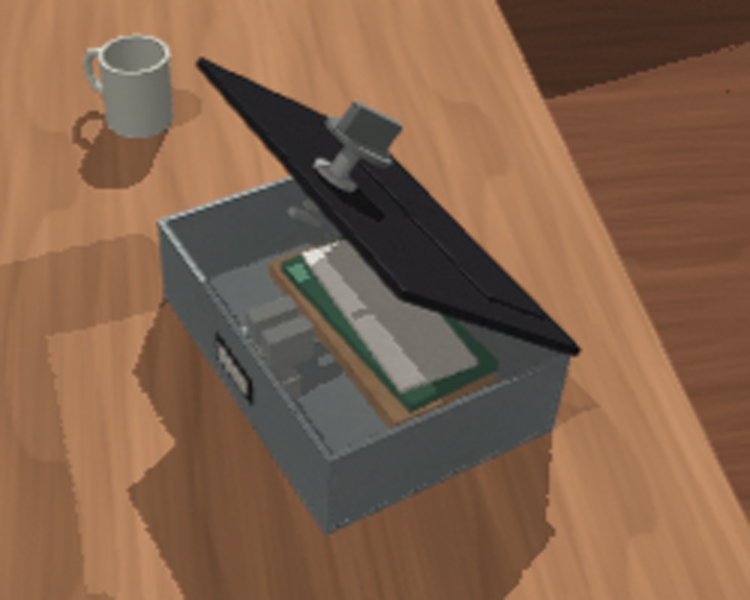

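View pics/b.png

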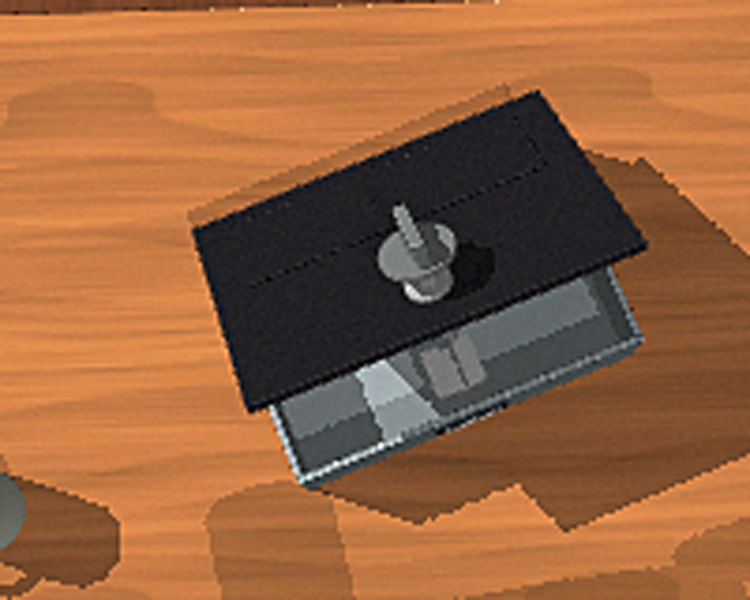

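The pictures show the lid open, the wing along the lid's x and the mug at the far left. I'll fit the case pose and lid angle to the corners.

```bash
cat > fit.py <<'E'
from cell import *
import numpy as np
from scipy.optimize import least_squares
def proj(n,p):
    c=get_calibration(n);f=200/np.tan(np.radians(c["vertical_fov"]/2))
    q=c["attitude"].T@(np.asarray(p)-c["position"]);return np.array([c["cx"],c["cy"]])+f*q[:2]/q[2]
def world(s,kind,p):
    x,y,yaw,a=s;p=np.array(p,float)
    if kind=="lid": # front edge raised: lid coords from hinge
        X,Z=p[0],p[2];p=np.array([.12+X*np.cos(a)+Z*np.sin(a),p[1],.1-X*np.sin(a)+Z*np.cos(a)])
    c,s_=np.cos(yaw),np.sin(yaw);return np.array([x+c*p[0]-s_*p[1],y+s_*p[0]+c*p[1],p[2]])
S=lambda u,v:(u/3+220-.3,v/3+110-.3)
T=lambda u,v:(u/3.75+200-.4,v/3.75+120-.4)
D=[("side","case",(-.12,.165,.1),S(160,220)),("side","case",(-.12,-.165,.1),S(330,457)),("side","case",(-.12,-.165,0),S(330,530)),
("side","lid",(-.235,.169,.01),S(200,58)),("side","lid",(-.235,-.169,.01),S(405,292)),("side","lid",(.013,-.169,.01),S(578,346)),
("top","lid",(-.235,.169,.01),T(250,408)),("top","lid",(-.235,-.169,.01),T(647,245)),("top","lid",(.013,-.169,.01),T(540,92)),("top","lid",(.013,.169,.01),T(193,230)),
("top","case",(-.12,.165,.1),T(300,480)),("top","case",(-.12,-.165,.1),T(640,340))]
r=lambda s:np.concatenate([proj(n,world(s,k,p))-np.array(u) for n,k,p,u in D])
if __name__=="__main__":
    m=least_squares(r,[.5,0,.3,.5],loss="soft_l1");s=m.x;print(s.round(4));print(r(s).reshape(-1,2).round(1).tolist())
    np.save("s.npy",s)
    k=lambda a,p:world([*s[:3],a],"lid",p).round(4)
    print("front open",k(s[3],(-.235,0,.01)),"knob open",k(s[3],(-.195,0,.062)),"top of wing",k(s[3],(-.195,0,.075)))
    print("front shut",k(0,(-.235,0,.01)),"knob shut",k(0,(-.195,0,.062)))
    o=world([*s],"case",(0,0,0));print(o,"radius knob",np.hypot(*k(0,(-.195,0,0))[:2]))
    print("knob px",proj("top",k(s[3],(-.195,0,.062))),proj("side",k(s[3],(-.195,0,.062))))
    print(np.arctan2(get_obs()["eef_rot"][1,0],get_obs()["eef_rot"][0,0]))
E
python3 fit.py
```

```text
[0.6125 0.0039 0.3731 0.6612]
[[-2.4, -0.5], [-1.1, 0.7], [-2.0, 1.1], [0.2, 1.9], [1.0, 1.6], [3.1, 0.5], [-1.5, -0.1], [-1.6, -1.1], [-2.2, -2.0], [-1.5, -1.1], [-0.5, 2.2], [0.9, 0.4]]
front open [ 0.5572 -0.0177  0.2522] knob open [0.6163 0.0055 0.2687] top of wing [0.6238 0.0084 0.2789]
front shut [ 0.5054 -0.038   0.11  ] knob shut [ 0.5426 -0.0234  0.162 ]
[0.61246227 0.00394954 0.        ] radius knob 0.5431043362006972
knob px [309.61287859 185.28663161] [340.29452807 152.45268805]
0.2818202208816696
```

```bash
python3 -m pendant '[[0,0,-0.05,-0.186],[0,0,-0.1,-0.37],[0,0,-0.13,-0.55],[0,0,-0.13,-0.74],[0,0,-0.13,-0.92],[0,0,-0.13,-1.1],[0,0,-0.13,-1.29],[0,0,-0.13,-1.48],[0,0,-0.13,-1.662],[0,0,-0.13,-1.662]]' 0
cat > go.py <<'E'
import numpy as np,sys
from cell import get_obs
from fit import world
s=np.load("s.npy")
def delta(p,t=None):
    o=get_obs();R=o["eef_rot"];d=R.T@(np.array(p)-o["tcp_pos"])
    c=np.arctan2(R[1,0],R[0,0]);sp=0 if t is None else -((t-c+np.pi)%(2*np.pi)-np.pi)
    return d.round(4).tolist()+[round(sp,3)]
E
python3 - <<'E'
from go import *
for a in(.66,.5,.35,.2,.1,0):
    p=world([*s[:3],a],"lid",(-.212,-.1,.01));print(a,p.round(4),delta(p,s[2]+np.pi))
print(get_obs()["joint_positions"].round(2))
E
```

```text
time_s: 2.15
tcp_pos: [0.146, -0.5043, 0.3613]
eef_rot: [[-0.363, 0.932, 0.0], [0.932, 0.363, -0.0], [-0.0, -0.0, -1.0]]
wrist_force: [-0.6, -0.5, 0.8]
finger_gap: 0.0
grip_force: 0.0
0.66 [ 0.6104 -0.1042  0.2379] [0.2043, 0.5779, 0.1234, np.float64(-1.573)]
0.5 [ 0.5919 -0.1115  0.2104] [0.2043, 0.558, 0.1509, np.float64(-1.573)]
0.35 [ 0.5784 -0.1168  0.1821] [0.2042, 0.5435, 0.1792, np.float64(-1.573)]
0.2 [ 0.569  -0.1204  0.1519] [0.2042, 0.5335, 0.2094, np.float64(-1.573)]
0.1 [ 0.5652 -0.122   0.1311] [0.2042, 0.5293, 0.2302, np.float64(-1.573)]
0 [ 0.5632 -0.1227  0.11  ] [0.2042, 0.5272, 0.2513, np.float64(-1.573)]
[-1.36  0.07  1.13 -0.    1.95 -1.73]
```

```bash
python3 -m pendant '[[0.02,0.058,0,0],[0.04,0.116,0,0],[0.06,0.174,0,0],[0.08,0.232,0,0],[0.1,0.29,0,0],[0.12,0.348,0,0],[0.14,0.406,0,0],[0.16,0.464,0,0],[0.184,0.522,0,0],[0.204,0.578,0,0]]' 0
python3 -m pendant '[[0,0,0,-0.18],[0,0,0,-0.36],[0,0,0,-0.54],[0,0,0,-0.72],[0,0,0,-0.9],[0,0,0,-1.08],[0,0,0,-1.26],[0,0,0,-1.44],[0,0,0,-1.573],[0,0,0,-1.573]]'
python3 - <<'E'
from go import *
for a in(.66,.5,.35,.2,.1,0):
    p=world([*s[:3],a],"lid",(-.212,-.1,.01));print(a,delta(p,s[2]+np.pi))
print(get_obs()["joint_positions"].round(2))
E
```

```text
time_s: 3.4
tcp_pos: [0.6112, -0.1019, 0.3614]
eef_rot: [[-0.36, 0.933, 0.0], [0.933, 0.36, -0.0], [-0.0, 0.0, -1.0]]
wrist_force: [0.5, -0.3, 0.5]
finger_gap: -0.002
grip_force: 0.0
time_s: 4.65
tcp_pos: [0.61, -0.1037, 0.3612]
eef_rot: [[-0.932, -0.362, -0.0], [-0.362, 0.932, -0.0], [0.0, -0.0, -1.0]]
wrist_force: [-0.0, -0.7, -0.4]
finger_gap: 0.002
grip_force: 0.0
0.66 [-0.0002, -0.0007, 0.1233, np.float64(-0.002)]
0.5 [0.0197, -0.0007, 0.1508, np.float64(-0.002)]
0.35 [0.0341, -0.0008, 0.1791, np.float64(-0.002)]
0.2 [0.0442, -0.0008, 0.2093, np.float64(-0.002)]
0.1 [0.0483, -0.0008, 0.2301, np.float64(-0.002)]
0 [0.0504, -0.0008, 0.2512, np.float64(-0.002)]
[-0.23  0.35  0.81 -0.    1.99 -2.17]
```

```bash
python3 -m pendant '[[0,0,0.05,0],[0,0,0.1,0],[0,0,0.12,0],[0.008,0,0.135,0],[0.02,0,0.151,0],[0.027,0,0.165,0],[0.034,0,0.179,0],[0.04,0,0.194,0],[0.044,0,0.209,0],[0.044,0,0.209,0]]'
```

```text
time_s: 5.9
tcp_pos: [0.568, -0.1199, 0.1504]
eef_rot: [[-0.931, -0.365, -0.003], [-0.365, 0.931, 0.0], [0.003, 0.002, -1.0]]
wrist_force: [-1.0, 0.5, -0.3]
finger_gap: -0.001
grip_force: 0.0
```

```bash
python3 -m pendant '[[0.002,0,0.01,0],[0.004,0,0.02,0],[0.005,0,0.03,0],[0.006,0,0.036,0],[0.006,0,0.04,0],[0.006,0,0.041,0],[0.006,0,0.042,0]]'
```

```text
time_s: 6.78
tcp_pos: [0.5633, -0.122, 0.1104]
eef_rot: [[-0.93, -0.366, -0.0], [-0.366, 0.93, -0.0], [0.0, 0.0, -1.0]]
wrist_force: [-1.4, -1.1, 1.2]
finger_gap: -0.001
grip_force: 0.8
```

```bash
python3 -m pendant '[[0,0,0.001,0],[0,0,0.002,0],[0,0,0.002,0]]'; python3 -c "from cell import *;import cv2;cv2.imwrite('pics/c.png',cv2.resize(capture('side')[90:310,220:500],None,fx=2.7,fy=2.7))"
```

```text
time_s: 7.15
tcp_pos: [0.5634, -0.1221, 0.11]
eef_rot: [[-0.93, -0.366, 0.0], [-0.366, 0.93, -0.0], [-0.0, -0.001, -1.0]]
wrist_force: [-6.0, 0.7, 10.6]
finger_gap: 0.001
grip_force: 5.0
```

View pics/c.png

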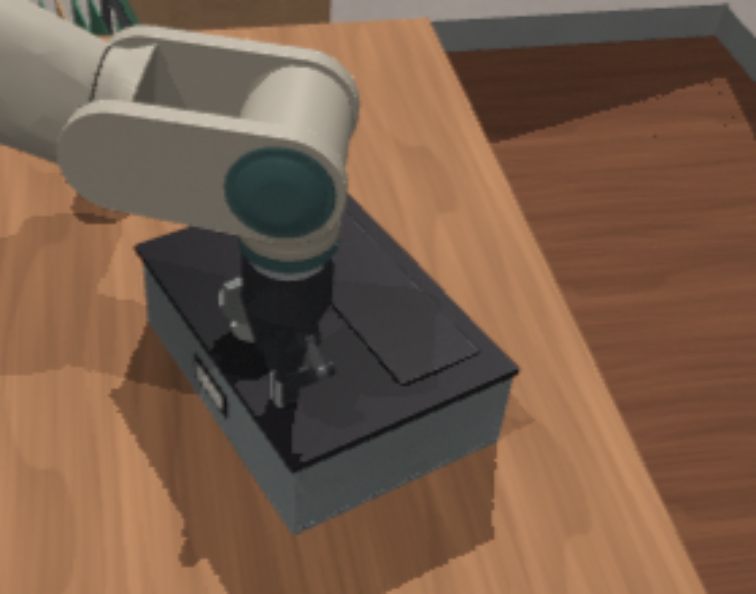

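```bash
python3 -m pendant '[[0,0,-0.05,0],[0,0,-0.1,0],[0,0,-0.15,0],[0.05,-0.02,-0.17,0],[0.1,-0.04,-0.17,0],[0.15,-0.06,-0.17,0],[0.17,-0.06,-0.17,0],[0.17,-0.06,-0.17,0]]' 1
python3 - <<'E'
from cell import *
import cv2,numpy as np
for n,(x,y) in(("side",(240,110)),("top",(230,130))):
    im=capture(n);cv2.imwrite(f"pics/{n}1.png",cv2.resize(im[y:y+150,x:x+200],None,fx=4,fy=4,interpolation=2))
    for q in("lid","knob","plunger","knob_grip"):print(n,q,[(round(d["conf"],2),np.round(d["extent"],1).tolist()) for d in boxes_of(n,q)[:2]])
E
```

```text
time_s: 8.2
tcp_pos: [0.4269, -0.2403, 0.2786]
eef_rot: [[-0.931, -0.365, 0.001], [-0.365, 0.931, -0.0], [-0.001, -0.0, -1.0]]
wrist_force: [0.3, -0.1, 0.4]
finger_gap: 1.001
grip_force: 0.0
side lid [(0.88, [276.2, 157.9, 408.4, 261.7]), (0.6, [274.0, 157.7, 414.3, 287.7])]
side knob [(0.79, [300.7, 188.7, 326.2, 209.5]), (0.15, [275.8, 157.5, 412.1, 285.1])]
side plunger [(0.73, [300.8, 190.4, 325.0, 211.8])]
side knob_grip [(0.75, [301.9, 190.6, 322.8, 211.0])]
top lid []
top knob [(0.67, [313.3, 205.7, 333.6, 221.8])]
top plunger [(0.71, [313.0, 203.7, 328.6, 226.0])]
top knob_grip [(0.86, [311.5, 204.0, 332.3, 226.1])]
```

View pics/side1.png

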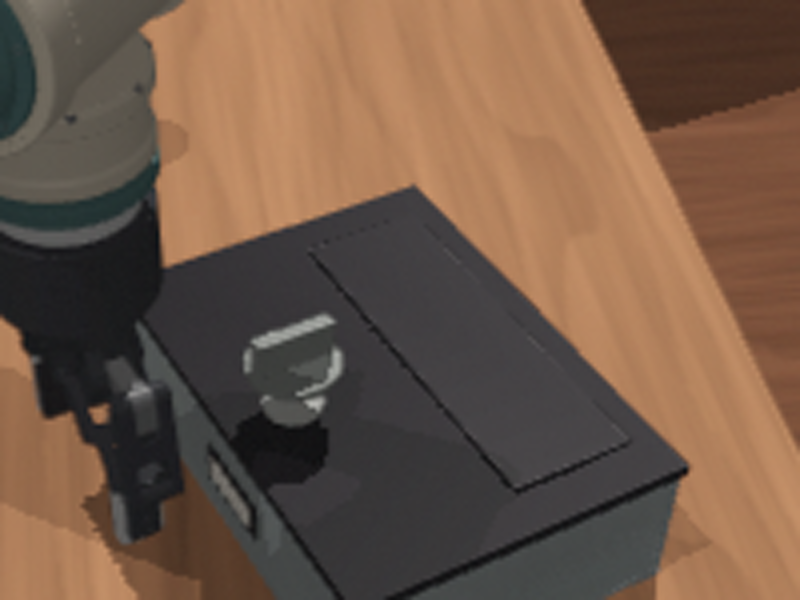

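View pics/top1.png

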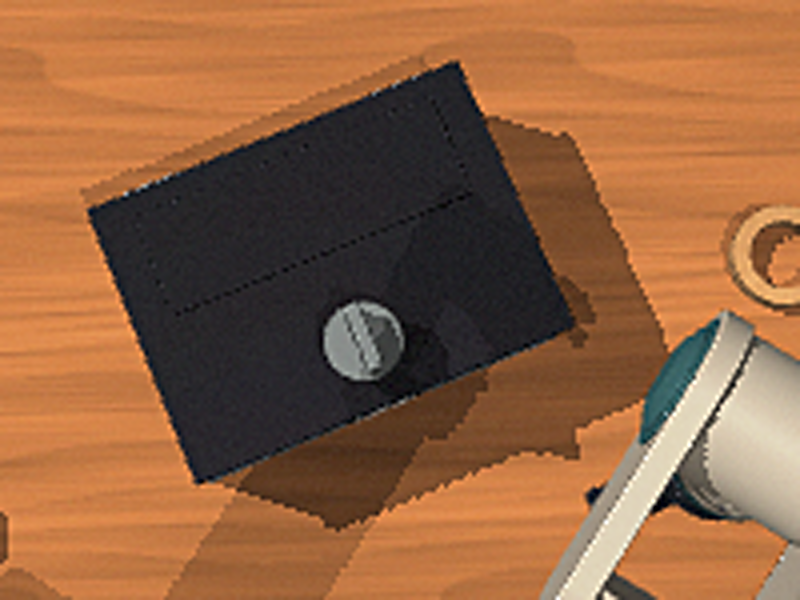

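Lid is shut. Knob in the top crop at about (363,341), in the side crop wing top at about (294,332). Refit with the shut lid.

```bash
python3 - <<'E'
from go import *
from fit import *
S=lambda u,v:(u/4+240-.4,v/4+110-.4);T=lambda u,v:(u/4+230-.4,v/4+130-.4)
D=[("top",(-.235,.169,.01),T(197,483)),("top",(-.235,-.169,.01),T(575,325)),("top",(.013,-.169,.01),T(458,62)),("top",(.013,.169,.01),T(89,210)),
("side",(.013,-.169,.01),S(688,465)),("side",(.013,.169,.01),S(415,187)),
("top",(-.195,0,.049),T(363,341)),("side",(-.195,0,.075),S(294,332))]
def run(D):
    r=lambda s:np.concatenate([proj(n,world([*s,0],"lid",p))-np.array(u) for n,p,u in D])
    m=least_squares(r,s[:3],loss="soft_l1").x;print(m.round(4),r(m).reshape(-1,2).round(1).tolist(),"knob",world([*m,0],"lid",(-.195,0,.062)).round(4));return m
m=run(D);run([d for d in D if d[0]=="top"])
# knob by two rays, z known
for n,z,u in(("top",.149,T(363,341)),("side",.175,S(294,332))):
    f=lambda q:proj(n,[q[0],q[1],z])-np.array(u);print(n,least_squares(f,[.54,-.02]).x.round(4))
E
```

```text
[ 0.6054 -0.0014  0.3649] [[-0.5, 0.2], [0.3, 0.1], [-0.1, -0.8], [-0.7, -0.5], [1.3, -0.3], [0.5, -1.4], [1.4, 2.9], [-3.9, 0.6]] knob [ 0.5353 -0.0282  0.162 ]
[ 0.6056 -0.0013  0.365 ] [[-0.5, 0.1], [0.3, -0.0], [-0.1, -0.9], [-0.7, -0.6], [1.4, 2.9]] knob [ 0.5356 -0.0281  0.162 ]
top [ 0.5449 -0.0239]
side [ 0.5454 -0.0271]
```

```bash
python3 - <<'E'
from go import *
print(delta([.5447,-.0252,.215],.365+np.pi))
E
```

```text
[-0.1878, 0.1567, 0.0632, np.float64(0.011)]
```

```bash
python3 -m pendant '[[-0.045,0.038,0,0],[-0.09,0.076,0,0],[-0.135,0.114,0,0.01],[-0.175,0.147,0.01,0.01],[-0.188,0.157,0.03,0.01],[-0.188,0.157,0.063,0.01],[-0.188,0.157,0.063,0.01]]' 0.5
python3 - <<'E'
from go import *
print(delta([.5447,-.0252,.15],.365+np.pi),get_obs()["joint_positions"].round(2))
from cell import capture
import cv2
a=capture("side")[120:240,240:400];b=capture("top")[150:270,250:410]
cv2.imwrite("pics/d.png",cv2.resize(np.vstack([a,b]),None,fx=2.5,fy=2.5,interpolation=2))
E
```

```text
time_s: 9.57
tcp_pos: [0.5435, -0.0247, 0.2125]
eef_rot: [[-0.934, -0.358, -0.006], [-0.358, 0.934, 0.001], [0.005, 0.003, -1.0]]
wrist_force: [-0.8, 0.3, 0.1]
finger_gap: 0.502
grip_force: 0.0
[-0.0013, -0.0011, 0.0625, np.float64(0.001)] [-0.11  0.12  1.37 -0.    1.66 -2.05]
```

View pics/d.png

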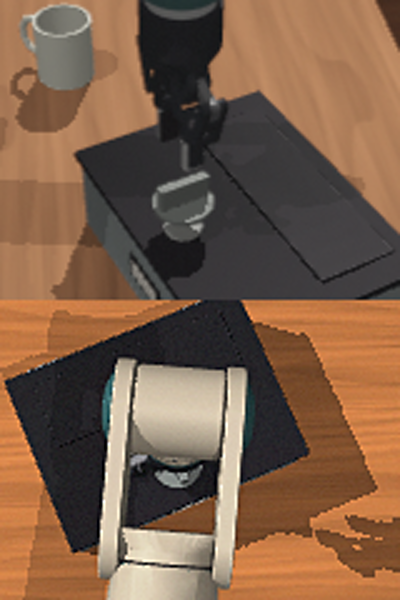

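Fingers stand over the wing. Descend with clearance, then close gradually.

```bash
python3 -m pendant '[[-0.001,-0.001,0.02,0],[-0.001,-0.001,0.04,0],[-0.001,-0.001,0.054,0],[-0.001,-0.001,0.06,0],[-0.001,-0.001,0.06,0],[-0.001,-0.001,0.06,0]]'
python3 -m pendant '[[0,0,0,0],[0,0,0,0],[0,0,0,0],[0,0,0,0]]' 0.22
```

```text
time_s: 10.42
tcp_pos: [0.5463, -0.0258, 0.1563]
eef_rot: [[-0.934, -0.357, 0.001], [-0.357, 0.934, -0.0], [-0.001, -0.001, -1.0]]
wrist_force: [-0.8, -0.2, 1.0]
finger_gap: 0.5
grip_force: 0.0
time_s: 10.92
tcp_pos: [0.5459, -0.0258, 0.1553]
eef_rot: [[-0.934, -0.357, 0.0], [-0.357, 0.934, -0.0], [-0.0, -0.0, -1.0]]
wrist_force: [1.0, 1.0, 0.3]
finger_gap: 0.221
grip_force: 0.0
```

```bash
python3 -m pendant '[[0.001,0,0.003,0],[0.001,0,0.004,0],[0.001,0,0.004,0]]'
python3 -m pendant '[[0,0,0,0],[0,0,0,0],[0,0,0,0],[0,0,0,0]]' 0.0
```

```text
time_s: 11.3
tcp_pos: [0.5449, -0.0261, 0.1511]
eef_rot: [[-0.934, -0.357, -0.0], [-0.357, 0.934, -0.0], [0.0, 0.0, -1.0]]
wrist_force: [0.2, 0.6, -0.5]
finger_gap: 0.217
grip_force: 0.0
time_s: 11.8
tcp_pos: [0.5447, -0.0254, 0.1514]
eef_rot: [[-0.934, -0.358, -0.001], [-0.358, 0.934, 0.001], [0.0, 0.001, -1.0]]
wrist_force: [-3.8, 4.0, 2.2]
finger_gap: 0.124
grip_force: 59.8
```

```bash
cat > chk.py <<'E'
from cell import get_obs
import sys
o=get_obs();d=(.1514-o["tcp_pos"][2])*1e3;F=o["wrist_force"]
print("z %.4f d %.1f F %s excess %.1f"%(o["tcp_pos"][2],d,F.round(1),F[2]-4-.2*d));sys.exit(F[2]-4-.2*d>3.5)
E
P="python3 -m pendant"
q(){ tail -0; }
$P '[[0,0.001,0,0],[0,0.001,0,0]]' >/dev/null; python3 chk.py &&
$P '[[0,0,0.001,0],[0,0,0.001,0]]' >/dev/null; python3 chk.py &&
$P '[[0,0,0.001,0],[0,0,0.001,0]]' >/dev/null && python3 chk.py &&
$P '[[0,0,0.001,0],[0,0,0.001,0]]' >/dev/null && python3 chk.py &&
$P '[[0,0,0.001,0],[0,0,0.001,0]]' >/dev/null && python3 chk.py
```

```text
z 0.1515 d -0.1 F [-2.5  1.5  2.5] excess -1.5
z 0.1515 d -0.1 F [-2.5  1.5  2.5] excess -1.5False
False
```

```bash
sed -i 's/sys.exit(\(.*\))$/sys.exit(int(\1))/' chk.py
P="python3 -m pendant"
$P '[[0,0,0.001,0],[0,0,0.001,0]]' >/dev/null && python3 chk.py &&
$P '[[0,0,0.001,0],[0,0,0.001,0]]' >/dev/null && python3 chk.py &&
$P '[[0,0,0.001,0],[0,0,0.001,0]]' >/dev/null && python3 chk.py &&
$P '[[0,0,0.001,0],[0,0,0.001,0]]' >/dev/null && python3 chk.py &&
$P '[[0,0,0.001,0],[0,0,0.001,0]]' >/dev/null && python3 chk.py &&
$P '[[0,0,0.001,0],[0,0,0.001,0]]' >/dev/null && python3 chk.py
```

```text
z 0.1503 d 1.1 F [-2.3  2.   3.2] excess -1.0
z 0.1493 d 2.1 F [-0.9  1.6  3. ] excess -1.4
z 0.1482 d 3.2 F [-2.4  1.7  2.8] excess -1.8
z 0.1473 d 4.1 F [-2.6  1.2  3. ] excess -1.8
z 0.1463 d 5.1 F [-1.3  1.1  3.9] excess -1.2
z 0.1453 d 6.1 F [-2.4  1.   3.8] excess -1.4
```

```bash
P="python3 -m pendant"
$P '[[0,0,0.001,0],[0,0,0.001,0]]' >/dev/null && python3 chk.py &&
$P '[[0,0,0.001,0],[0,0,0.001,0]]' >/dev/null && python3 chk.py &&
$P '[[0,0,0.001,0],[0,0,0.001,0]]' >/dev/null && python3 chk.py &&
$P '[[0,0,0.001,0],[0,0,0.001,0]]' >/dev/null && python3 chk.py &&
$P '[[0,0,0.001,0],[0,0,0.001,0]]' >/dev/null && python3 chk.py &&
$P '[[0,0,0.001,0],[0,0,0.001,0]]' >/dev/null && python3 chk.py &&
$P '[[0,0,0.001,0],[0,0,0.001,0]]' >/dev/null && python3 chk.py &&
$P '[[0,0,0.001,0],[0,0,0.001,0]]' >/dev/null && python3 chk.py &&
$P '[[0,0,0.001,0],[0,0,0.001,0]]' >/dev/null && python3 chk.py &&
$P '[[0,0,0.001,0],[0,0,0.001,0]]' >/dev/null && python3 chk.py
```

```text
z 0.1443 d 7.1 F [-2.8  0.5  4. ] excess -1.5
z 0.1433 d 8.1 F [-1.5  0.6  3.2] excess -2.4
z 0.1423 d 9.1 F [-2.3  0.9  3.6] excess -2.2
z 0.1417 d 9.7 F [-3.5  0.6  6.3] excess 0.3
z 0.1417 d 9.7 F [-5.7  1.2 11.2] excess 5.3
```

```bash
cat > c2.py <<'E'
from cell import get_obs
import numpy as np
o=get_obs();R=o["eef_rot"];t=np.arctan2(R[1,0],R[0,0])%(2*np.pi)
print("turn %.3f pos %s F %s M %s gap %.3f"%(.365+np.pi-t,o["tcp_pos"].round(4),o["wrist_force"].round(1),o["moment"].round(2),o["finger_gap"]))
E
P="python3 -m pendant"; python3 c2.py
$P '[[0,0,-0.0006,0],[0,0,-0.0006,0]]' >/dev/null; python3 c2.py
$P '[[0,0,0,0.03],[0,0,0,0.06],[0,0,0,0.06]]' >/dev/null; python3 c2.py
$P '[[0,0,0,0.03],[0,0,0,0.05],[0,0,0,0.05]]' >/dev/null; python3 c2.py
$P '[[0,0,0,0.02],[0,0,0,0.04],[0,0,0,0.04]]' >/dev/null; python3 c2.py
```

```text
turn -0.000 pos [ 0.5448 -0.0252  0.1417] F [-5.7  1.2 11.2] M [0.16 1.   0.05] gap 0.129
turn -0.000 pos [ 0.5447 -0.0252  0.1417] F [-4.1  1.3  9.4] M [0.16 0.73 0.05] gap 0.125
turn 0.060 pos [ 0.5447 -0.0251  0.1417] F [-4.2  1.4  8.8] M [ 0.22  0.7  -0.06] gap 0.130
turn 0.110 pos [ 0.5446 -0.0251  0.1417] F [-4.   1.3  8.4] M [0.17 0.76 0.03] gap 0.128
turn 0.150 pos [ 0.5446 -0.0251  0.1417] F [-5.5  2.2  9.6] M [ 0.25  0.79 -0.01] gap 0.127
```

```bash
P="python3 -m pendant"
$P '[[0,0,0,0.03],[0,0,0,0.06],[0,0,0,0.06]]' >/dev/null; python3 c2.py
$P '[[0,0,0,0.03],[0,0,0,0.06],[0,0,0,0.06]]' >/dev/null; python3 c2.py
```

```text
turn 0.210 pos [ 0.5446 -0.025   0.1417] F [-3.9  1.7  8.8] M [ 0.38  0.8  -0.04] gap 0.128
turn 0.270 pos [ 0.5446 -0.0249  0.1417] F [-4.5  2.7  8.6] M [ 0.37  0.85 -0.01] gap 0.126
```

```bash
P="python3 -m pendant"
$P '[[0,0,0,0.08],[0,0,0,0.16],[0,0,0,0.24],[0,0,0,0.32],[0,0,0,0.4],[0,0,0,0.4]]' >/dev/null; python3 c2.py
$P '[[0,0,0,0.08],[0,0,0,0.16],[0,0,0,0.24],[0,0,0,0.32],[0,0,0,0.4],[0,0,0,0.4]]' >/dev/null; python3 c2.py
$P '[[0,0,0,0.08],[0,0,0,0.16],[0,0,0,0.24],[0,0,0,0.32],[0,0,0,0.4],[0,0,0,0.4]]' >/dev/null; python3 c2.py
```

```text
turn 0.670 pos [ 0.5446 -0.0244  0.1417] F [-4.7  5.1  8.7] M [ 0.7   0.92 -0.03] gap 0.126
turn 1.070 pos [ 0.5447 -0.024   0.1417] F [-3.4  6.9  8.7] M [ 1.02  0.78 -0.06] gap 0.127
turn 1.470 pos [ 0.545  -0.0236  0.1417] F [-1.5  7.1  7.8] M [ 1.32  0.53 -0.05] gap 0.127
```

```bash
P="python3 -m pendant"
$P '[[0,0,0,0.03],[0,0,0,0.05],[0,0,0,0.05]]' >/dev/null; python3 c2.py
$P '[[0,0,0,0.02],[0,0,0,0.04],[0,0,0,0.04]]' >/dev/null; python3 c2.py
$P '[[0,0,0,0.02],[0,0,0,0.02]]' >/dev/null; python3 c2.py
```

```text
turn 1.519 pos [ 0.5451 -0.0236  0.1417] F [-1.4  7.6  8.7] M [1.3  0.4  0.04] gap 0.127
turn 1.559 pos [ 0.5451 -0.0235  0.1418] F [-1.6  7.6  7.9] M [1.35 0.4  0.  ] gap 0.126
turn 1.578 pos [ 0.5451 -0.0235  0.1417] F [-1.1  7.8  8.3] M [1.33 0.4  0.22] gap 0.129
```

Stop felt at 1.578. Ease up into the detent, then open.

```bash
P="python3 -m pendant"
$P '[[0,0,-0.001,0],[0,0,-0.002,0],[0,0,-0.003,0],[0,0,-0.003,0]]' >/dev/null; python3 c2.py
$P '[[0,0,0,0],[0,0,0,0],[0,0,0,0],[0,0,0,0]]' 0.5 >/dev/null; python3 c2.py
$P '[[0,0,-0.02,0],[0,0,-0.05,0],[0,0,-0.08,0],[0,0,-0.1,0],[0,0,-0.1,0]]' >/dev/null; python3 c2.py
$P '[[0,0.05,-0.03,0],[0,0.1,-0.05,0],[0,0.15,-0.05,0],[0,0.15,-0.05,0]]';python3 - <<'E'
from cell import *
import cv2,numpy as np
a=capture("side")[140:260,240:400];b=capture("top")[150:270,250:410]
cv2.imwrite("pics/e.png",cv2.resize(np.hstack([a,b]),None,fx=2.5,fy=2.5,interpolation=2))
E
```

```text
turn 1.578 pos [ 0.5451 -0.0235  0.144 ] F [0.9 7.5 4.8] M [1.37 0.03 0.21] gap 0.129
turn 1.580 pos [ 0.5445 -0.0254  0.1436] F [ 0.3  0.2 -0.2] M [-0.   -0.05 -0.07] gap 0.504
turn 1.580 pos [ 0.5452 -0.0253  0.2455] F [ 0.4 -0.3  0.1] M [-0.   -0.    0.01] gap 0.501
time_s: 22.3
tcp_pos: [0.6871, 0.0283, 0.2861]
eef_rot: [[-0.35, 0.937, -0.01], [0.937, 0.35, 0.0], [0.004, -0.009, -1.0]]
wrist_force: [0.1, -0.1, -0.6]
finger_gap: 0.498
grip_force: 0.0
```

View pics/e.png

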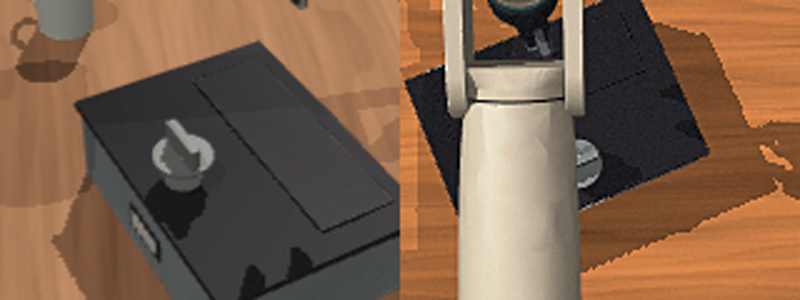

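The wing (side view, around (182,150)) now lies parallel to the hinge. The lid is shut, the knob sits lower than before, and the arm is clear.

```bash
python3 -c "from cell import *;print(close_job())"
```

```text
the job is handed in; nothing more can be done
None
```

The lid is shut and the knob is pressed, turned a quarter turn to its stop and released, with the push never read above about 11 N; the job is handed in, but no verdict came back.

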